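Fit the photometer's light shield on its pin and hold it down

TASK

Pick up the light shield by its bar handle and fit it over the photometer's locating pin, square with the sprung seat and covering the sample well, so that it drops on and lies flat. Then press it down as far as the seat will go, and finish while still holding it pressed down there, as for a reading. Leave the amber bottle, the timer and the small beaker where they stand.

Things in the scene. Friction and masses are not known exactly. Their poses are not given: they have to be found in the camera images.
- shield_grip (a point): Middle of the shield's bar handle, the place to grip; 45 mm above the underside, straight above the bore. The bar is 50 mm long along the shield's x, 14 mm thick along y; its top is 58 mm, its wider foot (22 mm) 29 mm above the underside. Axes as the shield's.
- shield_bore (a point): Mouth of the blind bore in the shield's underside (unseen from above), 24 mm from the block's middle towards +x, straight below the middle of the handle. Bore 15 mm across, slightly chamfered mouth, 21 mm deep. Axes as the shield's.
- shield_end (a point): Point on the shield's underside 24 mm from the block's middle towards the end without handle (48 mm from the bore along the shield's -x); on a well-fitted shield it lies over the sample well. Axes as the shield's.
- shield: Light shield: loose grey block, 100 mm long (x) by 64 wide (y) by 26 high, about 0.2 kg, lying upright on the bench; origin at the middle of its underside, x towards the end with the handle, z up. On top an aluminium bar handle, its middle 24 mm from the block's middle towards +x.
- pin_tip (a point): Tip of the photometer's fixed upright steel locating pin, 64 mm above the bench: pin 12 mm across, its last 4 mm tapering to 5 mm, standing 12 mm out of the raised seat. Axes are the photometer's: x along its length from well to pin, z up. The photometer is a low white housing, 150 mm long (x) by 104 mm wide, fixed on the bench.
- well (a point): Centre of the open round sample well (20 mm across, a capped vial inside), level with the raised seat's top, 52 mm above the bench, 48 mm from the pin along the photometer's -x. Fitted shield: bore on the pin, shield_end over the well, both x axes the same way, underside on the seat.
- seat (a joint): Travel (m) of the seat, a black rubber-faced plate 112 x 74 mm, sprung, round the pin: 0 raised (top 52 mm above the bench), 0.006 down on its stop (46 mm). It takes about 5 N to start it and 9 N to hold it fully down; the shield's own weight (1.4 to 2.8 N) does not sink it. It springs up when let go.
- bottle: Amber bottle with a black cap, 42 mm across, 90 mm tall, standing; origin at the centre of its underside. To be left alone.
- timer: Flat square timer, 66 x 66 x 18 mm, lying; origin at the centre of its underside. To be left alone.
- beaker: Small glass beaker, 45 mm across, 58 mm tall, standing; origin at the centre of its underside. To be left alone.
Mind the look-alikes: they are no part of the job. Of the things that look like the part that bears pin_tip, the larger one is meant.

How it is judged:
On the way, in this order (a step that is already met when the one before it is completed fails the run):
1. the shield is lifted clear of the bench (height (world z) of shield_bore above 0.03 m), for 0.1 s.
2. the shield has dropped on the pin, flat on the seat and over the well (horizontal distance between shield_bore and pin_tip below 0.004 m and horizontal distance between shield_end and well below 0.01 m and angle between shield's own z axis and vertical below 0.08 rad and z of shield_bore in the frame of pin_tip below -0.0095 m), for 0.1 s.
At the end, for the whole second after the job is handed in: The shield is on the pin (bore within 4 mm of the pin's axis, underside at least 14.5 mm below the pin's tip), its other end over the well within 10 mm, level within about 4.5 degrees, the seat pressed down more than 4.5 of its 6 mm, and the gripper's fingers still bear on the shield with over 2 N (horizontal distance between shield_bore and pin_tip below 0.004 m and horizontal distance between shield_end and well below 0.01 m and angle between shield's own z axis and vertical below 0.08 rad and z of shield_bore in the frame of pin_tip below -0.0145 m and value of joint seat above 0.0045 m and contact force between the fingers and shield above 2 N); the arm keeps its last pose, push and grip.
It fails at once if the amber bottle is shoved more than 3 cm or tipped over (distance of bottle from where it was at the start of the episode above 0.03 m or angle between bottle's own z axis and vertical above 0.5 rad).
It fails at once if the timer is shoved more than 3 cm or tipped over (distance of timer from where it was at the start of the episode above 0.03 m or angle between timer's own z axis and vertical above 0.5 rad).
It fails at once if the beaker is shoved more than 3 cm or tipped over (distance of beaker from where it was at the start of the episode above 0.03 m or angle between beaker's own z axis and vertical above 0.5 rad).
It also fails if it takes over 38 s, if anything falls off the work surface, if the arm or the gripper's body presses on something with over 40 N, if the wrist force passes 120 N, or if a joint passes its speed limit or range.

ROBOT

A 6-joint arm with a two-finger parallel gripper is mounted at the origin on the work surface; the furniture and walls round the work are solid. World frame = base frame: x ahead of the robot, y to its left, z up, the work surface at z = 0. Lengths are in m, angles in rad, forces in N, time in s.
With the tool pointing down it reaches from about 0.25 to 0.775 m from the base axis. Payload 4 kg.
Tool frame: the origin (TCP) lies at the very end of the fingers, on their centre line; the grasp point (between the pads) lies 19 mm behind it; z points along the fingers, y is the line along which they close (so a half turn about z gives the same grasp; the last joint's range is limited). The gripper opens to 94 mm and grips with 3 to 60 N. Pads are 16 mm wide; open, the fingers measure 119 mm over their backs; the gripper's body (75 mm by 177 mm) begins 78 mm behind the grasp point.
Start: joints at [-1.264, 0.087, 1.371, -0, 1.684, -0.103], TCP at [0.219, -0.504, 0.206] pointing down, gripper open.
Joint ranges: [-3.1, 3.1], [-0.76, 2.03], [0.27, 2.55], [-1.08, 4.22], [0.17, 2.65], [-2.57, 2.57]. Speed limits (rad/s): [2.79, 2.79, 3.14, 3.14, 3.14, 3.14].

INTERFACE

Orientations are given as [roll, pitch, yaw] about the fixed x, y, z axes, in that order (R = Rz(yaw) Ry(pitch) Rx(roll)).
In Python, from bench import robot gives the robot as it stands. The module is installed in compiled form; this text tells all that it offers.
- The arm moves only by the tool move_arm, never from a script. Its argument "deltas" is one flat list of numbers, 7 for each row, row after row: the turn, a rotation vector about the tool's x, y, z in rad, then the shift along the tool's x, y, z in cm, then the closure, from -1 (fully open) to 1 (shut). A call has 1 to 8 rows; each row is the pose to reach, as a shift and turn from the pose commanded when the call began, along the tool's axes at that moment; what a row does not reach only later rows make up. A row lasts 1/10 s, in which the tool goes at most 50 mm and 8.59 degrees, less where a joint would pass 70% of its speed; a pose out of reach is approached as far as the arm can. A call with a gripper value outside its range is refused whole. The fingers move at their own pace and stop on an object; the grip force is fixed at half the most. Time passes only in rows, so rows that repeat a pose let the fingers close. It gives the time, the measured TCP pose, the force, the opening and the grip force at its end, in the units of the state.
- robot.get_obs(): the state, without advancing time (a new reading comes with each control period).
- robot.snapshot(name): name is "scene" or "top" or "wrist"; returns a dict with "image" (480x640x3 uint8, red, green, blue), "depth" (480x640 float32, m along the optical axis (not along the pixel's ray), 0 where there is no reading), "fov_y" (degrees; the focal length in pixels is half the picture's height over the tangent of half this angle, whatever the lens; pixels are square), "cx", "cy" (the principal point, pixels), "origin" and "orientation" of the camera in the world; the wrist camera has in their place "T_tool_cam" (4x4, takes a point from camera to tool coordinates, whose origin is the TCP and whose axes are the flange's). Camera axes: x right, y up, looking along -z (the intrinsics and any distortion apply to the point x, -y, -z); pixel columns grow to the right and rows downward; lengths in m; the calibration is good to about 2 mm. A picture is of the moment at which its call begins: read the wrist's pose just before it.
- robot.close_job(): hands the job in; it is judged then, once.
The state is a dict: "time": time; "joint_positions": joint angles; "qvel": joint speeds; "joint_torque": joint torques, N m; "tool_pos": TCP position; "ee_rot": TCP orientation; "wrist_force": force on the tool from outside, world axes, zero at the start; "wrist_torque": the same for the moment, N m; "width": finger opening in m; "finger_force": force on a finger pad.
Only numpy, scipy, OpenCV 4.12 (cv2) and the standard library are available. Lean on these libraries where they do the work, as an engineer would, in place of code of your own. Each camera call takes 0.05 s, during which the arm holds its last target. There are 200 camera calls.

## Working session

There is one attempt and no reset: what is moved stays moved. The work goes in short steps, Python scripts to look and compute and a tool call to move; the robot and the scene stay as the last step left them, time stands still between calls to the robot, and variables do not carry over. Pictures are saved under pics/ and viewed, at most 10 in all, crops included, and the job is handed in when it is done.

Besides the shell and the picture viewer there is one more tool, called in YAML: its name, and indented under it one key for each argument. move_arm: Moves the arm, as the interface text tells. Its arguments: {"type":"object","properties":{"deltas":{"type":"array","items":{"type":"number"}}},"required":["deltas"]}

```bash
mkdir -p pics
cat > h.py <<'E'
import numpy as np,cv2
from scipy.spatial.transform import Rotation as R
from bench import robot
def snap(name):
    o=robot.get_obs(); s=robot.snapshot(name)
    if name=="wrist":
        T=np.eye(4);T[:3,:3]=rot(o["ee_rot"]);T[:3,3]=o["tool_pos"];T=T@np.array(s["T_tool_cam"])
    else:
        T=np.eye(4);T[:3,:3]=rot(s["orientation"]);T[:3,3]=s["origin"]
    s["T"]=T;s["f"]=240/np.tan(np.radians(s["fov_y"])/2)
    return s
def rot(e):
    e=np.array(e,float)
    if e.shape==(3,3):return e
    return R.from_euler("xyz",e).as_matrix() if e.size==3 else R.from_quat(e).as_matrix()
def cloud(s):
    v,u=np.mgrid[:480,:640];d=s["depth"]
    p=np.stack([(u-s["cx"])/s["f"]*d,-(v-s["cy"])/s["f"]*d,-d],-1)
    return p@s["T"][:3,:3].T+s["T"][:3,3]
def save(n,im): cv2.imwrite(f"pics/{n}.png",im[...,::-1])
E
python3 - <<'E'
from h import *
print(robot.get_obs())
for n in("top","scene"):
    s=snap(n);print({k:v for k,v in s.items() if k not in("image","depth")})
    save(n,s["image"]);np.save(n+"_c.npy",cloud(s));np.save(n+"_i.npy",s["image"])
E
```

```text
{'time': 0.0, 'joint_positions': array([-1.26411858e+00,  8.79713117e-02,  1.37220926e+00, -1.45268106e-05,
        1.68363542e+00, -1.03087312e-01]), 'qvel': array([-0.00012967,  0.00080318,  0.00080078,  0.00103878, -0.00046276,
       -0.00086732]), 'joint_torque': array([ 6.14008623e-04, -3.40179241e+01, -3.02427149e+01,  7.17027392e-02,
        3.27562506e-02, -1.72923042e-04]), 'tool_pos': array([ 0.21894802, -0.50394455,  0.20431812]), 'ee_rot': array([-3.13937963e+00, -2.14430503e-04,  4.09763198e-01]), 'wrist_force': array([-0.60886115, -0.18780323,  0.34695064]), 'wrist_torque': array([-0.00972566,  0.07378726, -0.02732973]), 'finger_force': 0.0, 'width': 0.09407887802113979}
{'fov_y': 44.47965811933929, 'cx': 326.8818156776985, 'cy': 235.50768486374872, 'origin': array([ 0.4665916 , -0.07100019,  1.32649268]), 'orientation': array([ 0.06193029,  0.01451104, -1.58569278]), 'T': array([[-0.01489434,  0.99795882, -0.06209957,  0.4665916 ],
       [-0.99978378, -0.01576531, -0.01355919, -0.07100019],
       [-0.01451053,  0.06188419,  0.99797785,  1.32649268],
       [ 0.        ,  0.        ,  0.        ,  1.        ]]), 'f': np.float64(586.9354208063899)}
{'fov_y': 46.24393351689617, 'cx': 309.98582933326924, 'cy': 243.33068120032914, 'origin': array([-0.18844125, -0.72528755,  0.49624297]), 'orientation': array([ 1.15336826, -0.00551754, -0.83838445]), 'T': array([[ 0.66865479,  0.29807615, -0.68121317, -0.18844125],
       [-0.74355251,  0.27483428, -0.60958657, -0.72528755],
       [ 0.00551751,  0.91412074,  0.40540453,  0.49624297],
       [ 0.        ,  0.        ,  0.        ,  1.        ]]), 'f': np.float64(562.07489010463)}
```

View pics/top.png

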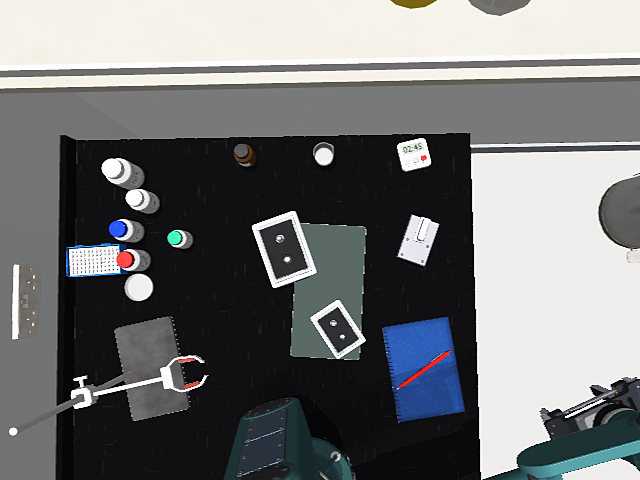

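View pics/scene.png

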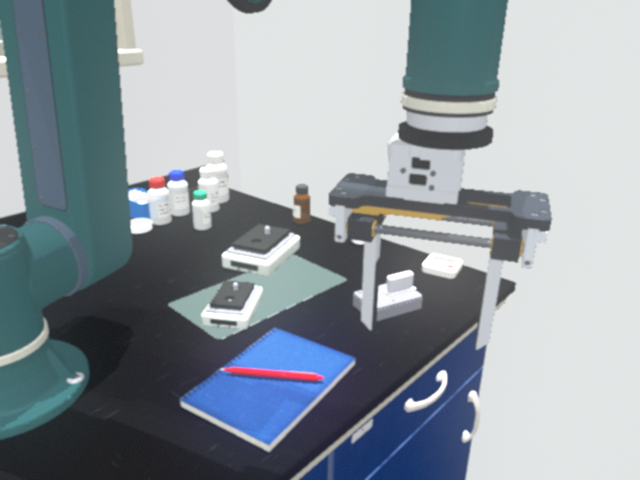

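The top view shows the larger photometer at about (284,249), a smaller look-alike at (337,328), and the shield at (418,240) with its handle at (423,229). I'll measure these from the depth data and zoom in.

Run:
```python
from h import *
c=np.load("top_c.npy");im=np.load("top_i.npy")
a=cv2.resize(im[200:300,235:335],(400,400),interpolation=cv2.INTER_CUBIC);b=cv2.resize(im[200:300,370:470],(400,400),interpolation=cv2.INTER_CUBIC)
save("crop",np.hstack([a,b]))
def show(n,box,zlo,zhi):
    v0,v1,u0,u1=box;p=c[v0:v1,u0:u1].reshape(-1,3);uv=np.mgrid[v0:v1,u0:u1].reshape(2,-1).T
    m=(p[:,2]>zlo)&(p[:,2]<zhi);q=p[m]
    r=cv2.minAreaRect((q[:,:2]*1000).astype(np.float32))
    print(n,m.sum(),q.mean(0).round(4),"rect",np.round(r[0],1),np.round(r[1],1),round(r[2],1),"corners",np.round(cv2.boxPoints(r)).tolist(), "pix",uv[m].mean(0)[::-1].round(1))
P=(205,293,245,320);S=(205,275,390,445)
show("seat",P,.045,.056);show("pin",P,.057,.08);show("house",P,.02,.08)
show("block",S,.015,.035);show("handle",S,.045,.07);show("all",S,.015,.07)
show("foot",S,.027,.07)
```

```text
seat 1545 [0.519  0.0436 0.0517] rect [519.4  41.3] [129.1  83.7] 19.7 corners [[445.0, 59.0], [473.0, -20.0], [594.0, 24.0], [566.0, 102.0]] pix [282.4 248.6]
pin 78 [0.5275 0.0441 0.0594] rect [519.8  43.5] [108.2  72. ] 18.6 corners [[457.0, 60.0], [480.0, -8.0], [582.0, 27.0], [560.0, 95.0]] pix [281.8 244.5]
house 3184 [0.518  0.0417 0.0448] rect [518.4  43.3] [151.9 104.4] 18.9 corners [[430.0, 68.0], [463.0, -31.0], [607.0, 18.0], [573.0, 117.0]] pix [283.5 249.2]
block 1156 [ 0.5314 -0.2515  0.0267] rect [ 535.5 -254. ] [ 64.8 101.7] 68.8 corners [[476.0, -266.0], [571.0, -303.0], [595.0, -242.0], [500.0, -205.0]] pix [416.6 241.3]
handle 156 [ 0.5571 -0.2616  0.0571] rect [ 557.4 -262.3] [14.5 50.4] 68.4 corners [[531.0, -260.0], [578.0, -278.0], [583.0, -265.0], [537.0, -246.0]] pix [422.9 228.7]
all 1332 [ 0.5347 -0.2528  0.0305] rect [ 535.5 -254. ] [ 64.8 101.7] 68.8 corners [[476.0, -266.0], [571.0, -303.0], [595.0, -242.0], [500.0, -205.0]] pix [417.3 239.7]
foot 724 [ 0.5394 -0.2542  0.0354] rect [ 536.2 -253.8] [ 63.6 100.7] 69.7 corners [[478.0, -266.0], [572.0, -301.0], [594.0, -241.0], [500.0, -207.0]] pix [418.2 237.5]
```

View pics/crop.png

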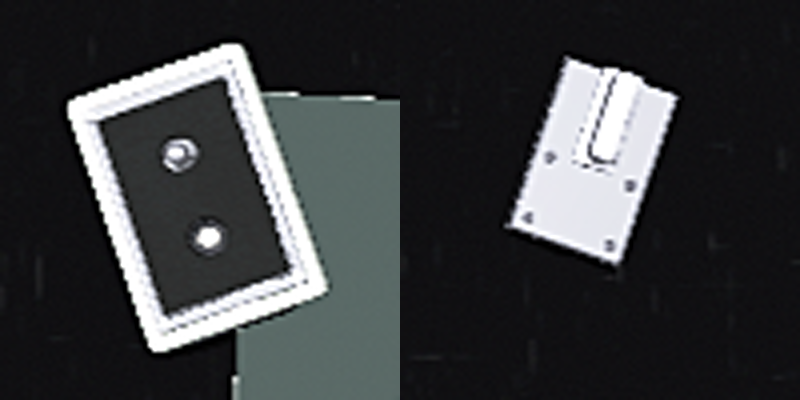

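Run:
```python
from h import *
for n,f in(("top",0),("scene",1)):
    c=np.load(n+"_c.npy");im=np.load(n+"_i.npy")
    # plane near seat
    m=(abs(c[...,0]-.519)<.06)&(abs(c[...,1]-.043)<.05)&(c[...,2]>.0555)&(c[...,2]<.075)
    print(n,m.sum());print(c[m].round(3)[::max(1,m.sum()//25)])
c=np.load("top_c.npy")
print("upper",c[235:243,276:285,2].round(3));print("lower",c[255:264,282:292,2].round(3))
print(c[238,280],c[259,287])
```

```text
top 189
[[0.577 0.041 0.056]
 [0.57  0.033 0.057]
 [0.563 0.037 0.056]
 [0.56  0.076 0.056]
 [0.557 0.07  0.057]
 [0.551 0.083 0.057]
 [0.547 0.083 0.057]
 [0.546 0.035 0.056]
 [0.544 0.046 0.057]
 [0.542 0.037 0.056]
 [0.539 0.047 0.064]
 [0.537 0.052 0.058]
 [0.534 0.081 0.056]
 [0.531 0.029 0.056]
 [0.528 0.015 0.059]
 [0.524 0.029 0.057]
 [0.521 0.081 0.057]
 [0.519 0.005 0.056]
 [0.516 0.079 0.056]
 [0.512 0.053 0.056]
 [0.505 0.049 0.056]
 [0.498 0.051 0.057]
 [0.49  0.051 0.057]
 [0.487 0.014 0.056]
 [0.481 0.018 0.058]
 [0.474 0.014 0.056]
 [0.47  0.027 0.057]]
scene 25
[[0.546 0.053 0.062]
 [0.545 0.049 0.063]
 [0.541 0.051 0.061]
 [0.544 0.051 0.061]
 [0.543 0.047 0.062]
 [0.547 0.048 0.06 ]
 [0.539 0.052 0.06 ]
 [0.539 0.046 0.061]
 [0.544 0.048 0.059]
 [0.544 0.045 0.06 ]
 [0.548 0.046 0.058]
 [0.537 0.049 0.059]
 [0.539 0.048 0.058]
 [0.538 0.045 0.06 ]
 [0.541 0.045 0.059]
 [0.541 0.042 0.06 ]
 [0.548 0.046 0.056]
 [0.538 0.051 0.056]
 [0.539 0.049 0.056]
 [0.542 0.047 0.056]
 [0.541 0.043 0.057]
 [0.544 0.043 0.056]
 [0.536 0.046 0.056]
 [0.537 0.044 0.056]
 [0.539 0.0
[... 417 characters left out ...]
[0.049 0.052 0.042 0.037 0.042 0.049 0.05  0.052 0.052]]
lower [[0.05  0.053 0.043 0.038 0.039 0.041 0.041 0.043 0.057 0.052]
 [0.054 0.042 0.038 0.043 0.035 0.046 0.036 0.04  0.052 0.049]
 [0.048 0.042 0.043 0.039 0.041 0.041 0.044 0.042 0.037 0.054]
 [0.042 0.044 0.046 0.043 0.046 0.047 0.037 0.042 0.048 0.05 ]
 [0.042 0.041 0.045 0.045 0.042 0.043 0.046 0.044 0.04  0.054]
 [0.045 0.041 0.04  0.047 0.044 0.042 0.047 0.043 0.04  0.048]
 [0.045 0.039 0.04  0.041 0.047 0.045 0.038 0.04  0.041 0.053]
 [0.054 0.042 0.045 0.046 0.046 0.037 0.044 0.049 0.058 0.054]
 [0.053 0.051 0.04  0.042 0.045 0.042 0.041 0.052 0.052 0.053]]
[0.54128623 0.04724869 0.06528004] [0.49634077 0.03445339 0.04310904]
```

```bash
cat >> h.py <<'E'
def delta(pos,yaw):
    "turn (rotvec) and shift (cm) in tool axes from the present pose"
    o=robot.get_obs();A=rot(o["ee_rot"]);B=R.from_euler("xyz",[np.pi,0,yaw]).as_matrix()
    print("t",round(o["time"],2),"tcp",o["tool_pos"].round(4),"rpy",o["ee_rot"].round(4),"F",o["wrist_force"].round(1),"w",round(o["width"],4),"ff",round(o["finger_force"],1))
    print("turn",R.from_matrix(A.T@B).as_rotvec().round(4),"shift cm",(A.T@(np.array(pos)-o["tool_pos"])*100).round(2))
E
python3 -c "
from h import *
delta([.5575,-.262,.17],-.367)"
```

```text
t 0.1 tcp [ 0.219  -0.504   0.2044] rpy [-3.1396e+00 -2.0000e-04  4.0980e-01] F [-0.6  0.4 -0.4] w 0.0937 ff 0.0
turn [-2.000e-03  6.000e-04  7.768e-01] shift cm [40.69 -8.7   3.47]
```

move_arm:
  deltas: [0,0,0.777,40.7,-8.7,3.5,-1,0,0,0.777,40.7,-8.7,3.5,-1,0,0,0.777,40.7,-8.7,3.5,-1,0,0,0.777,40.7,-8.7,3.5,-1,0,0,0.777,40.7,-8.7,3.5,-1,0,0,0.777,40.7,-8.7,3.5,-1,0,0,0.777,40.7,-8.7,3.5,-1,0,0,0.777,40.7,-8.7,3.5,-1]

```text
time: 0.9
tool_pos: [0.5268, -0.2841, 0.1731]
ee_rot: [3.142, 0.001, -0.367]
wrist_force: [1.0, -1.5, 0.8]
width: 0.0939
finger_force: 0.0
```

```bash
python3 -c "
from h import *
delta([.5575,-.262,.17],-.367)"
```

```text
t 0.9 tcp [ 0.5268 -0.2841  0.1731] rpy [ 3.1415e+00  8.0000e-04 -3.6730e-01] F [ 1.  -1.5  0.8] w 0.0939 ff 0.0
turn [ 0.0001  0.0008 -0.0003] shift cm [ 2.07 -3.17  0.31]
```

move_arm:
  deltas: [0,0,0,2.0,-3.1,0,-1,0,0,0,2.0,-3.1,0,-1,0,0,0,2.0,-3.1,0,-1]

```text
time: 1.2
tool_pos: [0.5553, -0.2634, 0.1729]
ee_rot: [3.141, 0.002, -0.366]
wrist_force: [-0.5, 0.2, -0.3]
width: 0.0938
finger_force: 0.0
```

Run:
```python
from h import *
s=snap("wrist");c=cloud(s);save("w1",s["image"])
z=c[...,2];near=(np.hypot(c[...,0]-.535,c[...,1]+.254)<.09)
def rect(lo,hi):
    m=near&(z>lo)&(z<hi);m=cv2.morphologyEx(m.astype(np.uint8),cv2.MORPH_OPEN,np.ones((3,3)))>0
    r=cv2.minAreaRect((c[m][:,:2]*1000).astype(np.float32));print(m.sum(),c[m].mean(0).round(4),np.round(r[0],1),np.round(r[1],1),round(r[2],1))
rect(.015,.07);rect(.05,.07);rect(.02,.028)
delta([.5575,-.262,.034],-.367)
```

```text
6584 [ 0.5385 -0.2583  0.0302] [ 535.7 -257.3] [ 64.  101.9] 69.7
864 [ 0.5585 -0.2656  0.0567] [ 557.6 -265.2] [13.8 49. ] 70.7
5126 [ 0.5322 -0.256   0.0259] [ 534.8 -256.9] [ 64. 100.] 69.7
t 1.25 tcp [ 0.5548 -0.2642  0.1732] rpy [ 3.1409e+00  1.4000e-03 -3.6720e-01] F [-0.3 -0.2  0.2] w 0.0941 ff 0.0
turn [ 0.0007  0.0014 -0.0002] shift cm [ 0.2  -0.31 13.92]
```

View pics/w1.png

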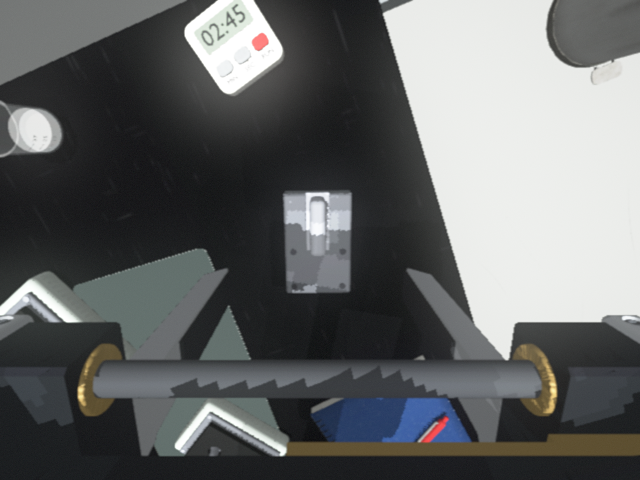

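The wrist view shows the shield at (318,242) and its handle at (318,218), between the fingers. I'll descend to TCP z of about 0.034 and close.

move_arm:
  deltas: [0,0,0,0.25,-0.07,5,-1,0,0,0,0.25,-0.07,10,-1,0,0,0,0.25,-0.07,13.9,-1,0,0,0,0.25,-0.07,13.9,-1,0,0,0,0.25,-0.07,13.9,1,0,0,0,0.25,-0.07,13.9,1,0,0,0,0.25,-0.07,13.9,1,0,0,0,0.25,-0.07,13.9,1]

```text
time: 2.05
tool_pos: [0.5593, -0.2651, 0.0376]
ee_rot: [3.141, -0.005, -0.367]
wrist_force: [0.4, 0.2, 0.3]
width: 0.0655
finger_force: 0.0
```

move_arm:
  deltas: [0,0,0,0,0,0,1,0,0,0,0,0,0,1,0,0,0,0,0,0,1]

```text
time: 2.35
tool_pos: [0.5581, -0.2641, 0.035]
ee_rot: [3.141, -0.0, -0.367]
wrist_force: [-0.5, 0.4, 0.2]
width: 0.0416
finger_force: 0.0
```

move_arm:
  deltas: [0,0,0,0,0,0.1,1,0,0,0,0,0,0.1,1,0,0,0,0,0,0.1,1,0,0,0,0,0,0.1,1,0,0,0,0,0,0.1,1,0,0,0,0,0,0.1,1]

```text
time: 2.95
tool_pos: [0.5579, -0.2642, 0.0337]
ee_rot: [3.141, 0.0, -0.367]
wrist_force: [-0.1, -0.5, -1.2]
width: 0.0137
finger_force: 30.0
```

move_arm:
  deltas: [0,0,0,0,0,-1,1,0,0,0,0,0,-3,1,0,0,0,0,0,-5.5,1,0,0,0,0,0,-8,1,0,0,0,0,0,-10,1,0,0,0,0,0,-11,1,0,0,0,0,0,-11,1]

```text
time: 3.65
tool_pos: [0.5589, -0.2646, 0.1462]
ee_rot: [3.141, -0.004, -0.367]
wrist_force: [0.6, -0.7, -2.1]
width: 0.0134
finger_force: 30.0
```

```bash
cat >> h.py <<'E'
def held():
    "shield block top plane and outline in the tool frame, from the wrist camera"
    o=robot.get_obs();s=snap("wrist");c=cloud(s)
    A=rot(o["ee_rot"]);q=(c-o["tool_pos"])@A   # tool frame
    m=(abs(q[...,0])<.1)&(abs(q[...,1])<.045)&(q[...,2]>-.002)&(q[...,2]<.03)&(s["depth"]>0)
    m=cv2.morphologyEx(m.astype(np.uint8),cv2.MORPH_OPEN,np.ones((3,3)))>0
    p=q[m];r=cv2.minAreaRect((p[:,:2]*1000).astype(np.float32))
    b=p[p[:,0]<-.03]
    k=np.linalg.lstsq(np.c_[b[:,:2],np.ones(len(b))],b[:,2],rcond=None)[0]
    print("n",m.sum(),"rect",np.round(r[0],1),np.round(r[1],1),round(r[2],1),"slopes x,y,z0",k.round(4))
    return s
E
python3 - <<'E'
from h import *
s=held();save("w2",s["image"]);delta([.542,.049,.15],.32)
E
```

```text
n 5931 rect [-12.3   0.8] [64.3 80.6] 89.6 slopes x,y,z0 [-0.0207  0.0031  0.0067]
t 3.7 tcp [ 0.5582 -0.2642  0.1443] rpy [ 3.1414e+00 -1.0000e-03 -3.6710e-01] F [ 0.8 -0.3 -2.1] w 0.0138 ff 30.0
turn [ 5.000e-04 -9.000e-04 -6.871e-01] shift cm [-12.75 -28.65  -0.59]
```

View pics/w2.png

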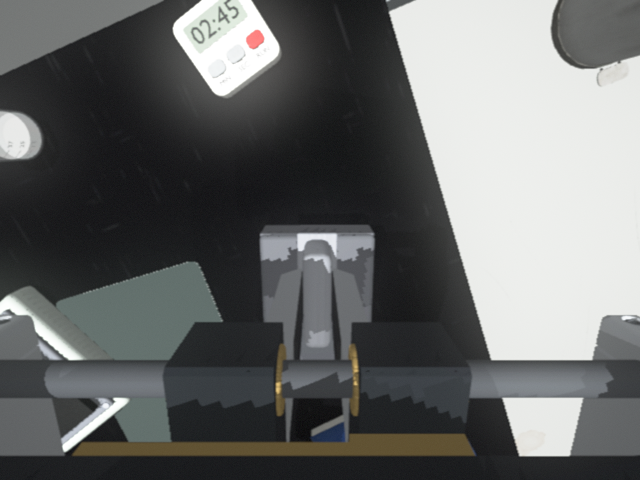

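The shield is held, with its +x end at image row ~230 and centred at column 318. The next stop is just behind the pin, so the wrist camera sees pin and shield in the same picture.

```bash
python3 -c "
from h import *
delta([.438,.014,.15],.328)"
```

```text
t 3.7 tcp [ 0.5582 -0.2642  0.1443] rpy [ 3.1414e+00 -1.0000e-03 -3.6710e-01] F [ 0.8 -0.3 -2.1] w 0.0138 ff 30.0
turn [ 5.000e-04 -9.000e-04 -6.951e-01] shift cm [-21.2  -21.65  -0.6 ]
```

move_arm:
  deltas: [0,0,-0.06,-2,-2,-0.3,1,0,0,-0.16,-5,-5,-0.6,1,0,0,-0.27,-8,-8.2,-0.6,1,0,0,-0.38,-11.5,-11.7,-0.6,1,0,0,-0.49,-15,-15.3,-0.6,1,0,0,-0.6,-18.2,-18.6,-0.6,1,0,0,-0.67,-20.5,-20.9,-0.6,1,0,0,-0.695,-21.2,-21.65,-0.6,1]

```text
time: 4.5
tool_pos: [0.4355, 0.0166, 0.1482]
ee_rot: [-3.14, 0.003, 0.333]
wrist_force: [-0.4, -0.8, -1.4]
width: 0.0137
finger_force: 30.0
```

move_arm:
  deltas: [0,0,0,0,0,0,1,0,0,0,0,0,0,1,0,0,0,0,0,0,1]

```text
time: 4.8
tool_pos: [0.4383, 0.0127, 0.1494]
ee_rot: [3.141, 0.001, 0.325]
wrist_force: [0.1, -0.5, -2.0]
width: 0.0135
finger_force: 30.0
```

```bash
cat > m.py <<'E'
from h import *
o=robot.get_obs();s=snap("wrist");c=cloud(s);A=rot(o["ee_rot"]);q=(c-o["tool_pos"])@A
np.savez("w3.npz",q=q,c=c,im=s["image"],d=s["depth"])
save("w3",s["image"]);delta([.542,.049,.15],.328)
ok=s["depth"]>0
z=c[...,2]
m=ok&(z>.058)&(z<.07)&(np.hypot(c[...,0]-.542,c[...,1]-.049)<.015)
print("pin",m.sum(),"world",c[m].mean(0).round(4),"tool",q[m].mean(0).round(4))
for nm,lo,hi in(("house",.015,.06),):
    h=ok&(z>lo)&(z<hi)&(np.hypot(c[...,0]-.519,c[...,1]-.043)<.095)&(q[...,0]>.035)
    r=cv2.minAreaRect((q[h][:,:2]*1000).astype(np.float32));print(nm,h.sum(),np.round(r[0],1),np.round(r[1],1),round(r[2],1))
b=ok&(q[...,0]>-.01)&(q[...,0]<.04)&(abs(q[...,1])<.045)&(q[...,2]>-.003)&(q[...,2]<.02)
r=cv2.minAreaRect((q[b][:,:2]*1000).astype(np.float32));print("shield",b.sum(),np.round(r[0],1),np.round(r[1],1),round(r[2],1),"pct x,ymin,ymax",np.percentile(q[b][:,0],99.5).round(4),np.percentile(q[b][:,1],[.5,99.5]).round(4))
t=b&(abs(q[...,1])>.013)&(abs(q[...,1])<.03)&(q[...,0]<.024)
p=q[t];print("plane",np.linalg.lstsq(np.c_[p[:,:2],np.ones(len(p))],p[:,2],rcond=None)[0].round(4),len(p))
E
python3 m.py
```

```text
t 4.85 tcp [0.4384 0.0128 0.1495] rpy [3.1413e+00 6.0000e-04 3.2540e-01] F [ 0.1 -0.2 -1.9] w 0.014 ff 30.0
turn [ 0.0003  0.0006 -0.0026] shift cm [10.98 -0.12 -0.06]
pin 232 world [0.5414 0.0484 0.0616] tool [ 0.1091 -0.0009  0.0877]
house 21347 [97.3 -0.9] [104.4 124.6] 90.0
shield 4666 [8.7 0.3] [37.4 64.2] 0.0 pct x,ymin,ymax 0.0271 [-0.0313  0.0318]
plane [ 0.0023 -0.0016  0.0075] 2719
```

View pics/w3.png

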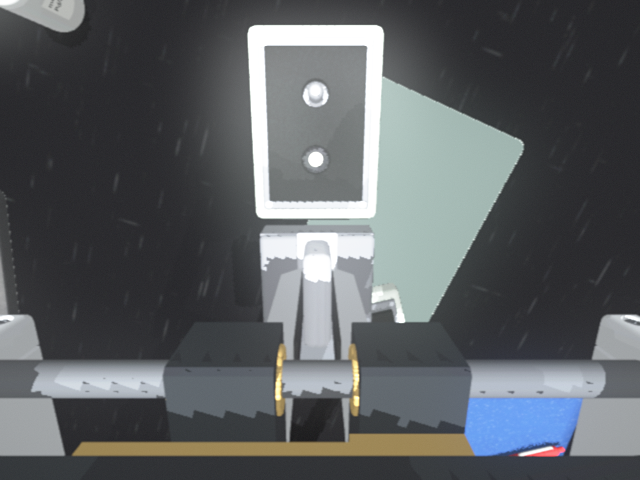

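The photometer (pin at (315,93), well at (315,158)) and the held shield are parallel, and the shield is level. In tool axes the bore needs about 10.78 cm in x and -0.12 cm in y.

move_arm:
  deltas: [0,0,0,2,-0.12,0,1,0,0,0,5,-0.12,0,1,0,0,0,8,-0.12,0,1,0,0,0,10,-0.12,1,1,0,0,0,10.78,-0.12,3,1,0,0,0,10.78,-0.12,4.3,1,0,0,0,10.78,-0.12,4.3,1,0,0,0,10.78,-0.12,4.3,1]

```text
time: 5.65
tool_pos: [0.5391, 0.0492, 0.1066]
ee_rot: [-3.141, 0.001, 0.327]
wrist_force: [0.1, -1.0, -2.2]
width: 0.0135
finger_force: 30.0
```

Run:
```python
from h import *
A=R.from_euler("xyz",[np.pi,0,.3254]).as_matrix()
t=np.array([.4384,.0128,.1495])+A@[.1078,-.0012,.043]
print("aim",t.round(4));delta(t,.3254)
s=snap("wrist");save("w4",s["image"])
```

```text
aim [0.5402 0.0484 0.1065]
t 5.65 tcp [0.5391 0.0492 0.1066] rpy [-3.1415e+00  1.1000e-03  3.2680e-01] F [ 0.1 -1.  -2.2] w 0.0135 ff 30.0
turn [-0.0001  0.0011  0.0014] shift cm [0.08 0.11 0.01]
```

move_arm:
  deltas: [0,0,0,0.03,0.04,0.3,1,0,0,0,0.03,0.04,0.6,1,0,0,0,0.03,0.04,0.9,1,0,0,0,0.03,0.04,1.2,1,0,0,0,0.03,0.04,1.4,1,0,0,0,0.03,0.04,1.4,1]

```text
time: 6.3
tool_pos: [0.5405, 0.0495, 0.0927]
ee_rot: [3.141, -0.001, 0.328]
wrist_force: [0.8, -0.6, -2.6]
width: 0.0139
finger_force: 30.0
```

move_arm:
  deltas: [0,0,0,-0.03,0.05,0.2,1,0,0,0,-0.03,0.05,0.4,1,0,0,0,-0.03,0.05,0.6,1,0,0,0,-0.03,0.05,0.7,1,0,0,0,-0.03,0.05,0.7,1,0,0,0,-0.03,0.05,0.7,1]

```text
time: 6.9
tool_pos: [0.5405, 0.049, 0.086]
ee_rot: [3.141, -0.002, 0.328]
wrist_force: [4.3, -0.4, -1.0]
width: 0.0141
finger_force: 30.0
```

move_arm:
  deltas: [0,0,0,0.06,0,0.05,1,0,0,0,0.06,0,0.1,1,0,0,0,0.06,0,0.1,1,0,0,0,0.06,0,0.1,1]

```text
time: 7.3
tool_pos: [0.5408, 0.0491, 0.0856]
ee_rot: [3.141, -0.001, 0.328]
wrist_force: [3.1, 0.7, 3.6]
width: 0.0136
finger_force: 30.0
```

move_arm:
  deltas: [0,0,0,0.05,0,0.15,1,0,0,0,0.05,0,0.3,1,0,0,0,0.05,0,0.45,1,0,0,0,0.05,0,0.55,1,0,0,0,0.05,0,0.55,1]

```text
time: 7.8
tool_pos: [0.5408, 0.0491, 0.0801]
ee_rot: [3.141, 0.0, 0.328]
wrist_force: [1.4, 0.1, 7.3]
width: 0.0139
finger_force: 30.0
```

move_arm:
  deltas: [0,0,0,0,0,0.1,1,0,0,0,0,0,0.15,1,0,0,0,0,0,0.15,1,0,0,0,0,0,0.15,1]

```text
time: 8.2
tool_pos: [0.5409, 0.0491, 0.0796]
ee_rot: [3.141, -0.0, 0.328]
wrist_force: [-0.0, -1.1, 10.0]
width: 0.0139
finger_force: 30.0
```

Run:
```python
from h import *
delta([.5402,.0484,.0795],.328)
s=held();save("w5",s["image"])
o=robot.get_obs();c=cloud(s);q=(c-o["tool_pos"])@rot(o["ee_rot"])
b=(s["depth"]>0)&(q[...,0]>-.01)&(q[...,0]<.024)&(abs(q[...,1])>.013)&(abs(q[...,1])<.03)&(q[...,2]>-.003)&(q[...,2]<.015)
p=q[b];print(np.linalg.lstsq(np.c_[p[:,:2],np.ones(len(p))],p[:,2],rcond=None)[0].round(4),"top world z",c[b][:,2].mean())
h=(s["depth"]>0)&(c[...,2]>.015)&(c[...,2]<.045)&(np.hypot(c[...,0]-.519,c[...,1]-.043)<.095)
r=cv2.minAreaRect((q[h][:,:2]*1000).astype(np.float32));print("house",np.round(r[0],1),np.round(r[1],1),round(r[2],1))
```

```text
t 8.2 tcp [0.5409 0.0491 0.0796] rpy [ 3.1407e+00 -4.0000e-04  3.2780e-01] F [-0.  -1.1 10. ] w 0.0139 ff 30.0
turn [ 0.0008 -0.0004 -0.0002] shift cm [-0.08  0.04  0.01]
n 5910 rect [-12.9   0.4] [64.2 80.5] 89.7 slopes x,y,z0 [-0.0129 -0.0105  0.0068]
[ 0.0044 -0.0007  0.0076] top world z 0.07197034299698724
house [0.8 0.7] [102.1 104.2] 0.0
```

View pics/w5.png

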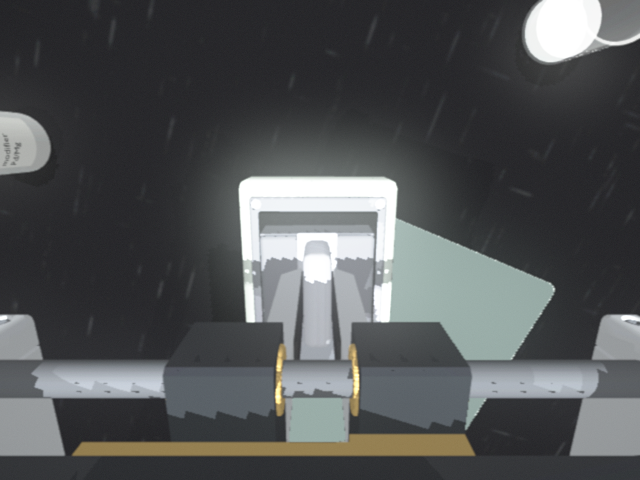

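The shield sits centred in the seat and level. Its top is at 0.072 m, so the underside is at 0.046 m, the seat's stop. I'll press slightly more for margin and settle.

move_arm:
  deltas: [0,0,0,0,0,0.1,1,0,0,0,0,0,0.1,1,0,0,0,0,0,0.1,1,0,0,0,0,0,0.1,1,0,0,0,0,0,0.1,1]

```text
time: 8.75
tool_pos: [0.5409, 0.0491, 0.0795]
ee_rot: [3.141, -0.001, 0.328]
wrist_force: [-0.9, -0.5, 14.1]
width: 0.0138
finger_force: 30.0
```

Force rose from 10 to 14 N with no further travel, so the seat is on its stop. I'll hand in.

```bash
python3 -c "
from bench import robot
print(robot.close_job())"
```

```text
the job is handed in; nothing more can be done
None
```

The shield is on the pin, level over the well and still held pressed down on the seat's stop with about 14 N; I handed the job in at about 8.8 s, and no verdict came back.

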